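Sort the thin kajal tubes out of a tipping tray with a held card

TASK

Take the card out of its rack, set its lower edge across the tray's mouth, in the notches of the two side walls, and press down so that the spring tray tips and the two thin kajal tubes roll out under the card into the trough while the card keeps the two thick tins back. Then ease the card up so that the tray swings fully back with both tins still in it, and stand the card back in its rack. Do not touch the tubes or tins with the fingers, and leave the other things on the table undisturbed.

Things in the scene. Friction and masses are not known exactly. Their poses are not given: they have to be found in the camera images.
- stand: Dark wooden stand (fixed), 305 x 184 mm, carrying the white tipping tray. Origin: on the table under the tray's pivot; x points the way the tray's open mouth faces, z up. The pivot is a level line along y, 85 mm above the table. Its two uprights beside the tray reach 106 mm.
- trough (a point): Centre of the floor of the stand's open trough, before and below the tray's mouth; 140 mm in x from the stand's origin, axes as the stand's, 8 mm above the table. Inside it measures 108 mm (x) by 165 mm (y); walls reach 60 mm above the table, the one under the tray 30 mm.
- tray (a joint): Tip of the white tray, rad: 0 = at rest (floor leans 0.07 back, held by a spring), grows as the mouth goes down, level at 0.07, stops at 0.5. Pressing the notches down takes about 2 to 6 N; let go, it springs back. Tubes roll out well at 0.4. Tray 215 mm long, 146 wide, 134 wide inside; walls 50 mm high at back and sides, open at the mouth; smooth inside.
- mouth (a point): Middle of the line joining the bottoms of the two side-wall notches; moves with the tray (x forward along its floor, y across). 85 mm before and 27 mm above the pivot in tray axes; at rest 118 mm above the table, at joint 0.45 79 mm. Each notch, open above, spans 12 mm before and behind, 26 mm deep, at y = +-70 mm. A card across both leaves a 24 mm high gap over the tray floor.
- card_grip (a point): Centre of the wooden grip on the card's top edge: 14 mm thick (x), 70 long (y), 34 high (z), axes the card's own. The card is a stiff upright grey sheet, 5 mm thick (x), 190 long (y), 90 high; its straight lower edge lies 103 mm below this point, the grip's top 17 mm above. About 100 g. It starts upright in the rack.
- card_edge (a point): Centre of the card's lower edge (underside); axes as the card's.
- rack: Light wooden card rack (fixed), 80 x 130 mm, 60 mm high. Origin: on the table under the middle of its slot; the slot runs along y, open at both ends and flared at its top; 12 mm wide (x) below 42 mm, about 30 mm wide at its mouth; slot floor 8 mm above the table, on which the card's lower edge stands.
- kajal_a_c (a point): Centre of a thin black kajal tube, 16 mm across, 120 mm long along its y, lying across the tray in front of the tins, smooth, free to roll. About 30 g.
- kajal_b_c (a point): Centre of a thin black kajal tube, 16 mm across, 120 mm long along its y, lying across the tray in front of the tins, smooth, free to roll. About 30 g.
- tin_a_c (a point): Centre of a thick aluminium talcum tin, 48 mm across, 110 mm long along its y, lying across the tray behind the kajal tubes, smooth, free to roll. About 80 g.
- tin_b_c (a point): Centre of a thick aluminium talcum tin, 48 mm across, 110 mm long along its y, lying across the tray behind the kajal tubes, smooth, free to roll. About 80 g.
- claw_clip: Bystander, leave alone: grey plastic claw clip, 80 x 30 x 34 mm. Origin: centre of its underside.
- bangles: Bystander, leave alone: set of orange bangles stacked in one ring, 68 mm across, 42 mm high. Origin: centre of its underside.
- jar: Bystander, leave alone: closed white ceramic jar, 72 mm across, 85 mm high. Origin: centre of its underside.
- mirror: Bystander, leave alone: small aluminium mirror standing on a foot, 110 mm wide, 149 mm high. Origin: centre of its underside.
- comb: Bystander, leave alone: flat wooden comb, 160 x 42 x 5 mm. Origin: centre of its underside.
- polish: Bystander, leave alone: nail polish bottle, 30 mm across, 68 mm high, it stands 80 to 110 mm from the rack's slot, on one face side of the card. Origin: centre of its underside.
- compact: Bystander, leave alone: round black powder compact, 72 mm across, 18 mm high. Origin: centre of its underside.
There are look-alikes about, which are no part of the job. Leave any orange or white look-alike of the part that bears kajal_b_c alone.

How it is judged:
On the way:
1. the tray is tipped with the card lying across both notches of its mouth (value of joint tray above 0.12 rad and x of card_edge in the frame of mouth between -0.015 and 0.015 m and y of card_edge in the frame of mouth between -0.03 and 0.03 m and z of card_edge in the frame of mouth between -0.008 and 0.008 m), for 0.2 s.
At the end, for the whole second after the job is handed in: Both kajal tubes still in the trough; both tins in the tray behind the notches; tray back at rest (under 0.04 rad); card released and still in the rack's slot, lower edge within 12 mm of slot floor and mid-plane and 40 mm of the rack's middle, leaning under 0.3 rad (x of kajal_a_c in the frame of trough between -0.054 and 0.054 m and y of kajal_a_c in the frame of trough between -0.083 and 0.083 m and z of each of kajal_a_c, kajal_b_c in the frame of trough below 0.042 m and linear speed of each of kajal_a, kajal_b, card below 0.03 m/s and x of kajal_b_c in the frame of trough between -0.054 and 0.054 m and y of kajal_b_c in the frame of trough between -0.083 and 0.083 m and x of tin_a_c in the frame of mouth between -0.2 and 0 m and z of tin_a_c in the frame of mouth between -0.02 and 0.02 m and x of tin_b_c in the frame of mouth between -0.2 and 0 m and z of tin_b_c in the frame of mouth between -0.02 and 0.02 m and value of joint tray below 0.04 rad and x of card_edge in the frame of rack between -0.012 and 0.012 m and y of card_edge in the frame of rack between -0.04 and 0.04 m and z of card_edge in the frame of rack below 0.02 m and angle between card_edge's own z axis and vertical below 0.3 rad); the robot touches nothing.
It fails at once if the fingers touch a kajal tube or a tin (contact force between the fingers and kajal_a above 0.5 N or contact force between the fingers and kajal_b above 0.5 N or contact force between the fingers and tin_a above 0.5 N or contact force between the fingers and tin_b above 0.5 N).
It fails at once if a tin leaves the tray through its mouth (x of any of tin_a_c, tin_b_c in the frame of mouth above 0.02 m).
It fails at once if a bystander is moved by more than 30 mm (distance of any of claw_clip, bangles, jar, mirror, comb, polish, compact from where it was at the start of the episode above 0.03 m).
It also fails if it takes over 64 s, if anything falls off the work surface, if the arm or the gripper's body presses on something with over 40 N, if the wrist force passes 120 N, or if a joint passes its speed limit or range.

ROBOT

A 7-joint arm with a two-finger parallel gripper is mounted at the origin on the work surface. World frame = base frame: x ahead of the robot, y to its left, z up, the work surface at z = 0. Lengths are in m, angles in rad, forces in N, time in s.
With the tool pointing down it reaches from about 0.4 to 0.85 m from the base axis. Payload 10.4 kg.
Tool frame: the origin (TCP) lies on the centre line of the jaws, within the pads' length; the fingertips stand 8 mm ahead of it and the grasp point (between the pads) lies 11 mm behind it (r.finger_overhang is the distance from the TCP to the fingertips, in m); z points along the fingers, y is the line along which they close (so a half turn about z gives the same grasp; the last joint's range is limited). The gripper opens to 87 mm and grips with 3 to 60 N. Pads are 19 mm wide; open, the fingers measure 117 mm over their backs; the gripper's body (75 mm by 190 mm) begins 51 mm behind the grasp point.
Start: joints at [-1.21, 0.332, -0.065, 1.46, 0.022, 1.35, -0.088], TCP at [0.234, 0.58, 0.231] pointing down, gripper open.
Joint ranges: [-2.6, 2.6], [-0.5, 2.12], [-1.47, 1.34], [0.16, 2.42], [-1.27, 4.41], [0.06, 2.06], [-2.6, 2.6]. Speed limits (rad/s): [2.22, 2.22, 2.79, 2.79, 3.14, 3.14, 3.14].

INTERFACE

Orientations are given as a unit quaternion [x, y, z, w].
In Python, from bench import r, vision gives the robot as it stands.
- The arm moves only by the tool drive_tool, never from a script. Its argument "series" is a list of rows, each a list of 2 entries, a list of its own where there are three numbers: the shift along the world's x, y, z in cm, then the turn about the world's z in degrees. A call has exactly 10 rows; each row shifts and turns the commanded pose from where the row before left it; what a row does not reach is not made up. A row lasts 1/8 s, in which the tool goes at most 62.5 mm and 10.7 degrees, less where a joint would pass 70% of its speed; a pose out of reach is approached as far as the arm can. A call with a gripper value outside its range is refused whole. "hand" is the closure, from 0 (fully open) to 1 (shut), set as the call begins (left out, the last holds). The fingers move at their own pace and stop on an object; "newtons" is the grip in N (left out, the last holds). Time passes only in rows, so rows that do not move let the fingers close, or fill a call up. It gives the time, the measured TCP pose, the force, the opening and the grip force at its end, in the units of the state.
- r.read_state(): the state, without advancing time (a new reading comes with each control period).
- vision.camera(name): name is "scene" or "top" or "wrist"; returns a dict with "color" (480x640x3 uint8, red, green, blue), "intrinsics" (3x3 intrinsics, pixels), "R" (3x3) and "t" (3): a world point X has camera coordinates R X + t; the wrist camera has in their place "mount" (4x4, takes a point from camera to tool coordinates, whose origin is the TCP and whose axes are the flange's). Camera axes: x right, y down, z forward; pixel columns grow to the right and rows downward; lengths in m; the calibration is good to about 2 mm. The wrist camera is an equidistant fisheye: a pixel r from the principal point sees the ray r / f radians off the axis. A picture is of the moment at which its call begins: read the wrist's pose just before it. There is no depth.
- r.close_job(): hands the job in; it is judged then, once.
The state is a dict: "time": time; "joint_positions": joint angles; "joint_vel": joint speeds; "joint_torque": joint torques, N m; "ee_pos": TCP position; "eef_rot": TCP orientation; "ft_force": force on the tool from outside, world axes, zero at the start; "torque": the same for the moment, N m; "width": finger opening in m; "grip_force": force on a finger pad.
Only numpy, scipy, OpenCV 4.12 (cv2) and the standard library are available. Lean on these libraries where they do the work, as an engineer would, in place of code of your own. Each camera call takes 0.05 s, during which the arm holds its last target. There are 200 camera calls.

## Working session

There is one attempt and no reset: what is moved stays moved. The work goes in short steps, Python scripts to look and compute and a tool call to move; the robot and the scene stay as the last step left them, time stands still between calls to the robot, and variables do not carry over. Pictures are saved under pics/ and viewed, at most 10 in all, crops included, and the job is handed in when it is done.

Besides the shell and the picture viewer there is one more tool, called after "Call:" as name(argument=value, ...) on one line, values as JSON. drive_tool: Moves the arm, as the interface text tells. Its arguments: {"type":"object","properties":{"series":{"type":"array"},"hand":{"type":"number"},"newtons":{"type":"number"}},"required":["series"]}

```bash
mkdir -p pics; ls; cat > h.py <<'E'
from bench import r, vision
import numpy as np, cv2
def cam(n):
    c=vision.camera(n); return c
def save(c,name): cv2.imwrite('pics/'+name,c['color'][:,:,::-1])
def ray(c,u,v):
    K=np.array(c['intrinsics']);R=np.array(c['R']);t=np.array(c['t'])
    d=R.T@np.linalg.inv(K)@np.array([u,v,1.]);o=-R.T@t
    return o,d
def onz(c,u,v,z):
    o,d=ray(c,u,v); return o+d*(z-o[2])/d[2]
def proj(c,X):
    K=np.array(c['intrinsics']);p=K@(np.array(c['R'])@np.array(X,float)+np.array(c['t'])); return p[:2]/p[2]
E
python3 - <<'E'
from h import *
import pickle
for n in ('top','scene'):
    c=cam(n); save(c,n+'0.png'); pickle.dump(c,open(n+'0.pkl','wb'))
    print(n,-np.array(c['R']).T@np.array(c['t']),c['intrinsics'])
print(r.read_state())
E
```

```text
pics
top [ 0.31057675 -0.01652261  1.234598  ] [[496.07136395   0.         322.42967619]
 [  0.         496.07136395 242.38344802]
 [  0.           0.           1.        ]]
scene [1.16075124 0.46510072 1.36480143] [[589.67434101   0.         318.71728457]
 [  0.         589.67434101 242.11817878]
 [  0.           0.           1.        ]]
{'time': 0.1, 'joint_positions': array([-1.20962127,  0.33281567, -0.064696  ,  1.46087348,  0.02161458,
        1.34989352, -0.08849555]), 'joint_vel': array([ 0.00032599,  0.00040457,  0.00083125, -0.00109941, -0.00071789,
       -0.00080912,  0.00140144]), 'joint_torque': array([ 1.63054952e-03, -6.24550152e+01,  2.45617947e-02, -3.90715456e+01,
       -6.16760692e-02,  3.67162423e-02,  1.96438475e-05]), 'ee_pos': array([0.23389656, 0.57921486, 0.22982141]), 'eef_rot': array([ 1.90700580e-01,  9.81648038e-01, -6.41208851e-04, -8.67531661e-05]), 'ft_force': array([-0.29518607,  0.33899276,  0.98103853]), 'torque': array([-0.00813322, -0.00654078,  0.02702093]), 'grip_force': 0.0, 'width': 0.08721982299514153}
```

View pics/top0.png

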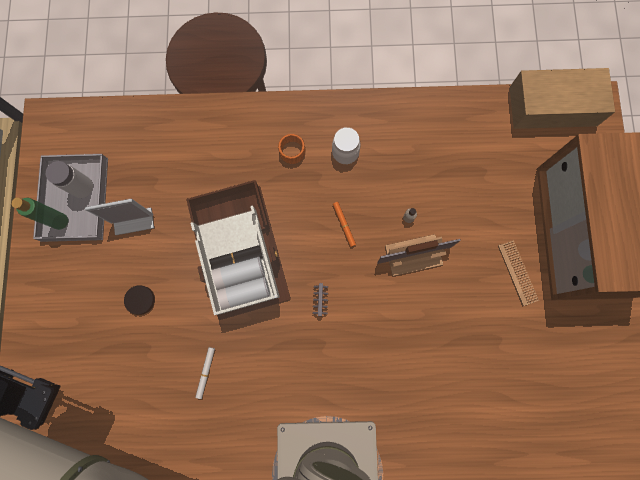

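View pics/scene0.png

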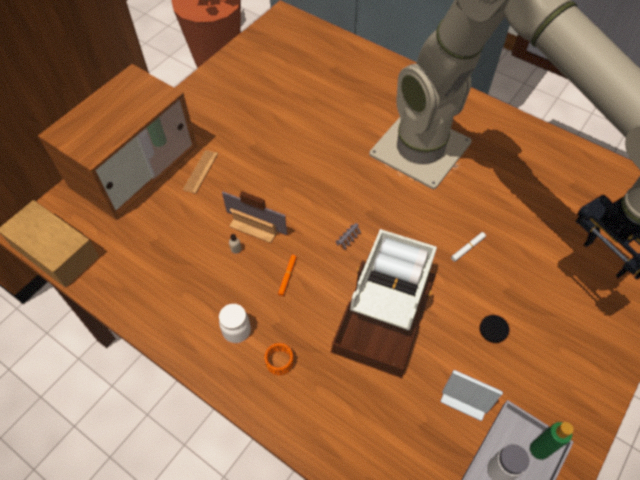

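Top view: the card stands in the rack with its grip at about (422,250). The tray with two tins is at (240,275), its mouth facing up the image (+x), and the black kajal are at about (232,258). Things that could be mistaken for a kajal are the orange tube (344,225) and the white tube (205,373). The black pair in the tray fits the description. The only card-like object besides the card in the rack is the mirror (125,215).

```bash
python3 - <<'E'
from h import *
import pickle
c=pickle.load(open('top0.pkl','rb'))['color'][:,:,::-1]
s=pickle.load(open('scene0.pkl','rb'))['color'][:,:,::-1]
a=cv2.resize(c[170:330,170:303],None,fx=3.0,fy=3.0,interpolation=cv2.INTER_CUBIC)
b=cv2.resize(c[200:290,365:475],None,fx=3.6,fy=3.6,interpolation=cv2.INTER_CUBIC)
d=cv2.resize(s[180:250,210:300],None,fx=3,fy=3,interpolation=cv2.INTER_CUBIC)
o=np.zeros((600,800,3),np.uint8)
o[:480,:399]=a; o[:324,400:796]=b; o[330:540,400:670]=d
cv2.imwrite('pics/crop.png',o)
E
```

```text
(no output)
```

View pics/crop.png

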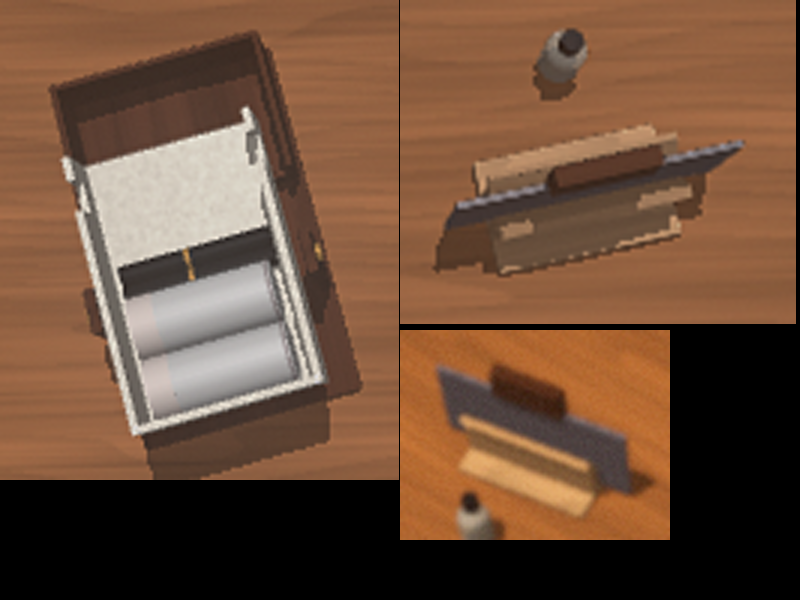

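```bash
python3 - <<'E'
from h import *
import pickle
c=pickle.load(open('top0.pkl','rb')); s=pickle.load(open('scene0.pkl','rb'))
A=lambda x,y:(170+x/3,170+y/3); B=lambda x,y:(365+(x-400)/3.6,200+y/3.6)
fl=onz(c,*A(52,88),.06); fr=onz(c,*A(258,33),.06)
print('front',fl,fr,np.linalg.norm(fl-fr))
d=(fl-fr)[:2]; yaw=np.arctan2(d[1],d[0])-np.pi/2; print('stand yaw',np.degrees(yaw))
# tray back corners: wall top height ~ pivot-x*sin.. at rest floor leans .07 back
bl=onz(c,*A(135,433),.122); br=onz(c,*A(323,380),.122); print('back',bl,br,np.linalg.norm(bl-br))
d=(bl-br)[:2]; print(np.degrees(np.arctan2(d[1],d[0]))-90)
# brown stand by side: post at front
for p in [(66,160),(247,112),(80,185),(88,213),(253,130),(258,165)]: print(p,onz(c,*A(*p),.142))
# card
cl=onz(c,*B(456,206),.098); cr=onz(c,*B(742,143),.098); print('card top',cl,cr,np.linalg.norm(cl-cr),np.degrees(np.arctan2(*(cl-cr)[1::-1]))-90)
g=[onz(c,*B(*p),.128) for p in [(552,168),(660,146),(665,164),(552,190)]]
print('grip',g,np.mean(g,0))
# grip in scene, crop d at 3x from (210,180)
D=lambda x,y:(210+(x-400)/3,180+(y-330)/3)
gs=[onz(s,*D(*p),.128) for p in [(494,366),(567,387)]]; print('scene grip',gs)
cs=[onz(s,*D(*p),.098) for p in [(440,368),(629,435)]]; print('scene card',cs,np.linalg.norm(cs[0]-cs[1]))
E
```

```text
front [0.65267669 0.32869664 0.06      ] [0.69520297 0.15932045 0.06      ] 0.17463326650446798
stand yaw 14.09424926963956
back [0.36709733 0.2405759  0.122     ] [0.40316324 0.10043588 0.122     ] 0.1447065156659327
14.432238808111904
(66, 160) [0.5720371  0.29227415 0.142     ]
(247, 112) [0.60594507 0.15519884 0.142     ]
(80, 185) [0.55240721 0.28112966 0.142     ]
(88, 213) [0.53072515 0.27453046 0.142     ]
(253, 130) [0.59173585 0.15057129 0.142     ]
(258, 165) [0.56443196 0.14667725 0.142     ]
card top [ 0.49074488 -0.13603144  0.098     ] [ 0.52739403 -0.32212671  0.098     ] 0.18966973548820665 11.141119228091199
grip [array([ 0.50866607, -0.19411044,  0.128     ]), array([ 0.52103747, -0.26259217,  0.128     ]), array([ 0.50946042, -0.26496756,  0.128     ]), array([ 0.49466498, -0.19335545,  0.128     ])] [ 0.50845723 -0.2287564   0.128     ]
scene grip [array([ 0.51464684, -0.25958658,  0.128     ]), array([ 0.49527109, -0.19310171,  0.128     ])]
scene card [array([ 0.52899594, -0.31521239,  0.098     ]), array([ 0.48846435, -0.13219646,  0.098     ])] 0.18745037487478713
```

Call:
drive_tool(series=[[[2.7,-3.8,0.4],-2.8],[[2.7,-3.8,0.4],-2.8],[[2.7,-3.8,0.4],-2.8],[[2.7,-3.8,0.4],-2.8],[[2.7,-3.8,0.4],-2.8],[[2.7,-3.8,0],-2.8],[[2.7,-3.8,0],-2.8],[[2.7,-3.8,0],-2.8],[[2.7,-3.8,0],-2.8],[[2.7,-3.8,0],-2.8]], hand=0, newtons=40)

```text
time: 1.35
ee_pos: [0.5045, 0.1982, 0.2504]
eef_rot: [0.423, 0.906, -0.0, -0.0]
ft_force: [0.4, 1.3, -0.9]
width: 0.087
grip_force: 0.0
```

Call:
drive_tool(series=[[[0,-4.3,0],-2.8],[[0,-4.3,0],-2.8],[[0,-4.3,0],-2.8],[[0,-4.3,0],-2.8],[[0,-4.3,0],-2.8],[[0,-4.3,0],-2.8],[[0,-4.3,0],-2.8],[[0,-4.3,0],-2.8],[[0,-4.3,0],-2.8],[[0,-4.1,0],-3]])

```text
time: 2.6
ee_pos: [0.5037, -0.2298, 0.2504]
eef_rot: [0.631, 0.776, 0.0, -0.0]
ft_force: [0.7, 0.1, -0.7]
width: 0.087
grip_force: 0.0
```

```bash
cat >> h.py <<'E'
from scipy.spatial.transform import Rotation as Ro
def wrist():
    st=r.read_state(); c=vision.camera('wrist'); c['p']=st['ee_pos']; c['Q']=Ro.from_quat(st['eef_rot']).as_matrix(); return c,st
def wonz(c,u,v,z):
    K=np.array(c['intrinsics']); a=np.array([(u-K[0,2])/K[0,0],(v-K[1,2])/K[1,1]]); th=np.hypot(*a)
    d=np.array([*(a/max(th,1e-9)*np.sin(th)),np.cos(th)]); M=np.array(c['mount'])
    o=c['Q']@M[:3,3]+c['p']; d=c['Q']@M[:3,:3]@d
    return o+d*(z-o[2])/d[2]
def yawy(st): 
    y=Ro.from_quat(st['eef_rot']).as_matrix()[:,1]; return np.degrees(np.arctan2(y[1],y[0]))
E
python3 - <<'E'
from h import *
import pickle
c,st=wrist(); save(c,'w1.png'); pickle.dump(c,open('w1.pkl','wb')); print(st['time'],st['ee_pos'],yawy(st),st['joint_positions'],c['mount'],c['intrinsics'])
E
```

```text
2.6 [ 0.50369169 -0.22977913  0.25040242] 11.714310589045908 [-0.25496477  0.17902119  0.68576903  1.65532156 -0.11596994  1.34878066
  0.65304294] [[ 8.70449388e-04 -9.67415049e-01 -2.53194323e-01  6.98059084e-02]
 [ 9.99999039e-01  1.11540063e-03 -8.23900009e-04 -1.59525218e-03]
 [ 1.07946637e-03 -2.53193362e-01  9.67415090e-01 -1.53341041e-01]
 [ 0.00000000e+00  0.00000000e+00  0.00000000e+00  1.00000000e+00]] [[371.64829954   0.         322.58198268]
 [  0.         371.64829954 241.42894018]
 [  0.           0.           1.        ]]
```

View pics/w1.png

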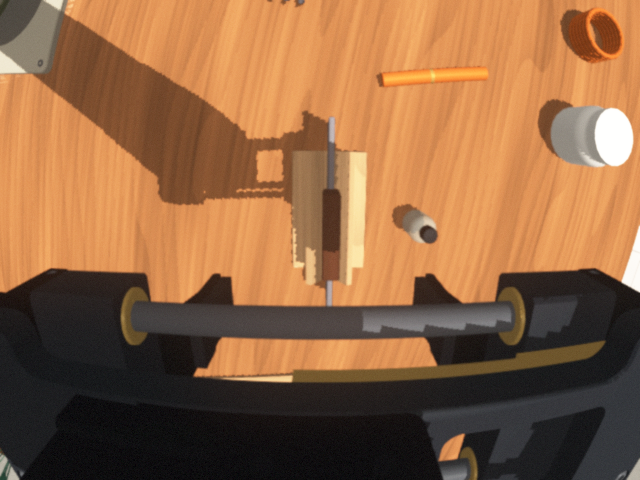

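The grip's top is at about (323–339, 190–280), the card's line is vertical in the image so the yaw is right, and the fingers straddle it evenly.

```bash
python3 - <<'E'
from h import *
import pickle
c=pickle.load(open('w1.pkl','rb'))
P=[wonz(c,*p,.128) for p in [(323.5,190),(339.5,190),(323.5,279),(340,279)]]
print(P,np.mean(P,0))
a=wonz(c,332,118,.098);print(a)
for p in [(292,152),(366,152),(292,266),(363,268)]: print('rack',wonz(c,*p,.06))
E
```

```text
[array([ 0.49495991, -0.19354428,  0.128     ]), array([ 0.50662745, -0.19108559,  0.128     ]), array([ 0.50933192, -0.26234851,  0.128     ]), array([ 0.52211466, -0.25970418,  0.128     ])] [ 0.50825849 -0.22667064  0.128     ]
[ 0.4903229  -0.13738133  0.098     ]
rack [ 0.46111337 -0.17250409  0.06      ]
rack [ 0.5276757  -0.15844769  0.06      ]
rack [ 0.4817273  -0.28024937  0.06      ]
rack [ 0.5501624  -0.26812496  0.06      ]
```

Call:
drive_tool(series=[[[0.45,0.1,-1.5],0],[[0,0,-2],0],[[0,0,-2],0],[[0,0,-2],0],[[0,0,-2],0],[[0,0,-2],0],[[0,0,-1.5],0],[[0,0,-1],0],[[0,0,-0.5],0],[[0,0,0],0]])

```text
time: 3.9
ee_pos: [0.5086, -0.2274, 0.1056]
eef_rot: [0.631, 0.776, 0.0, 0.0]
ft_force: [-0.1, -0.3, 0.8]
width: 0.087
grip_force: 0.0
```

Call:
drive_tool(series=[[[0,0,0],0],[[0,0,0],0],[[0,0,0],0],[[0,0,0],0],[[0,0,0],0],[[0,0,0],0],[[0,0,0],0],[[0,0,0],0],[[0,0,0],0],[[0,0,0],0]], hand=1, newtons=30)

```text
time: 5.15
ee_pos: [0.5085, -0.2275, 0.1056]
eef_rot: [0.631, 0.776, 0.0, 0.0]
ft_force: [1.1, -0.4, -0.1]
width: 0.0136
grip_force: 29.9
```

Call:
drive_tool(series=[[[0,0,0.5],0],[[0,0,1],0],[[0,0,1.5],0],[[0,0,2],0],[[0,0,2.5],0],[[0,0,2.5],0],[[0,0,2.5],0],[[0,1,2],0],[[0,2,1.5],0],[[0.2,3,0.5],0]])

```text
time: 6.4
ee_pos: [0.5106, -0.168, 0.2728]
eef_rot: [0.631, 0.775, 0.001, 0.001]
ft_force: [0.9, 0.4, -1.1]
width: 0.0139
grip_force: 29.9
```

Call:
drive_tool(series=[[[0.5,4,0],0.3],[[0.5,4.5,0],0.3],[[0.5,4.5,0],0.3],[[0.6,4.5,0],0.3],[[0.6,4.5,0],0.3],[[0.6,4.5,0],0.3],[[0.6,4.5,0],0.3],[[0.6,4,0],0.4],[[0.5,2,0],0],[[0.1,1,0],0]])

```text
time: 7.65
ee_pos: [0.5618, 0.2126, 0.2709]
eef_rot: [0.614, 0.79, -0.0, 0.0]
ft_force: [-0.4, 0.4, -1.5]
width: 0.014
grip_force: 29.9
```

```bash
python3 - <<'E'
from h import *
import pickle
c,st=wrist(); save(c,'w2.png'); pickle.dump(c,open('w2.pkl','wb')); print(st['time'],st['ee_pos'],yawy(st),st['ft_force'])
t=cam('top'); save(t,'t2.png'); pickle.dump(t,open('t2.pkl','wb'))
x=t['color'][150:340,150:330,::-1]; cv2.imwrite('pics/t2c.png',cv2.resize(x,None,fx=3,fy=3,interpolation=cv2.INTER_CUBIC))
E
```

```text
7.65 [0.56181641 0.21262942 0.27091459] 14.299759084868436 [-0.44041074  0.43081038 -1.52139724]
```

View pics/w2.png

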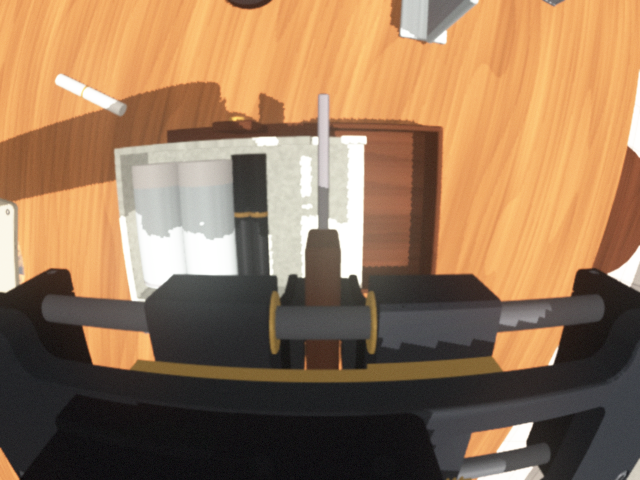

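The card lies over the left wall near the notch, with the post at about (350,140). A closer crop is needed to see the notch edges.

```bash
python3 - <<'E'
import cv2
a=cv2.imread('pics/w2.png')[85:185,200:400]
cv2.imwrite('pics/w2c.png',cv2.resize(a,None,fx=4,fy=4,interpolation=cv2.INTER_CUBIC))
E
```

```text
(no output)
```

View pics/w2c.png

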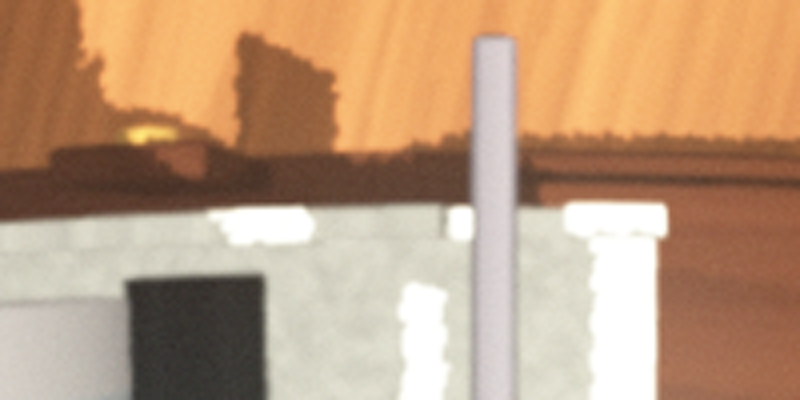

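```bash
python3 - <<'E'
from h import *
import pickle
c=pickle.load(open('w2.pkl','rb')); th=np.radians(14.2); u=np.array([np.cos(th),np.sin(th)]); v=np.array([-u[1],u[0]])
o=c['p'][:2]
f=lambda n,p,z:print(n,wonz(c,*p,z),'rel TCP along/across mm',1000*(wonz(c,*p,z)[:2]-o)@u,1000*(wonz(c,*p,z)[:2]-o)@v)
f('notch rear',(310.75,140),.143); f('notch front',(341.25,139),.145)
f('tray front',(366.5,139),.146); f('pivot pin',(237.5,118),.1)
f('front wall',(441,127),.06)
f('card top end',(323.8,95),.098+.271-.1056)
M=np.array(c['mount']);print(c['Q']@M[:3,3]+c['p'])
E
```

```text
notch rear [0.53304983 0.28227996 0.143     ] rel TCP along/across mm -10.801824144996544 74.57905186111834
notch front [0.55486314 0.2886413  0.145     ] rel TCP along/across mm 11.90546365931266 75.39505108121097
tray front [0.57296249 0.29355055 0.146     ] rel TCP along/across mm 30.65607222555832 75.71439892888408
pivot pin [0.46415807 0.28716988 0.1       ] rel TCP along/across mm -76.38909154848182 96.21921363699087
front wall [0.65165952 0.33117468 0.06      ] rel TCP along/across mm 116.17802179198364 92.88397092102005
card top end [0.53784021 0.30168492 0.2634    ] rel TCP along/across mm -1.397635442925889 92.2159853816203
[0.54296255 0.28002991 0.42421499]
```

Call:
drive_tool(series=[[[0.3,0.2,0],0],[[0.2,0.15,0],0],[[0,0,0],0],[[0,0,-0.6],0],[[0,0,-0.9],0],[[0,0,-1],0],[[0,0,-1],0],[[0,0,-0.8],0],[[0,0,-0.6],0],[[0,0,0],0]])

```text
time: 9.0
ee_pos: [0.5663, 0.216, 0.2211]
eef_rot: [0.614, 0.79, -0.0, -0.0]
ft_force: [0.3, 1.3, -1.2]
width: 0.0141
grip_force: 29.9
```

```bash
python3 - <<'E'
from h import *
import pickle
c,st=wrist(); save(c,'w3.png'); pickle.dump(c,open('w3.pkl','wb')); print(st['time'],st['ee_pos'],yawy(st),st['ft_force'])
a=c['color'][60:260,180:480,::-1]
t=cam('scene')['color'][200:400,300:480,::-1]
o=np.zeros((600,800,3),np.uint8); o[:400,:600]=cv2.resize(a,None,fx=2,fy=2); 
cv2.imwrite('pics/w3c.png',o[:400,:600]); cv2.imwrite('pics/s3c.png',cv2.resize(t,None,fx=3,fy=3))
E
```

```text
9.0 [0.56634031 0.21602285 0.22111665] 14.311632806572993 [ 0.28929435  1.30327773 -1.20396129]
```

View pics/w3c.png

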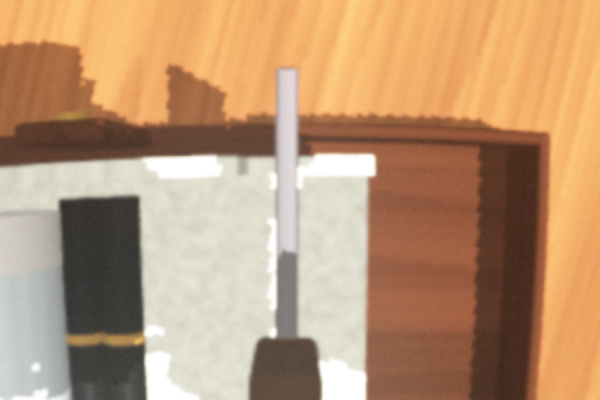

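Call:
drive_tool(series=[[[0,0,-0.3],0],[[0,0,-0.3],0],[[0.05,0.01,-0.3],0],[[0.05,0.01,-0.3],0],[[0.05,0.01,-0.3],0],[[0.05,0.01,-0.3],0],[[0.05,0.01,-0.3],0],[[0.05,0.01,-0.3],0],[[0.05,0.01,-0.3],0],[[0.05,0.01,0],0]])

```text
time: 10.35
ee_pos: [0.5701, 0.2167, 0.194]
eef_rot: [0.614, 0.79, -0.001, -0.0]
ft_force: [0.2, 1.0, 2.1]
width: 0.0138
grip_force: 30.0
```

Call:
drive_tool(series=[[[0.05,0.01,-0.3],0],[[0,0,-0.3],0],[[0,0,-0.3],0],[[0,0,-0.3],0],[[0,0,-0.3],0],[[0,0,0],0],[[0,0,0],0],[[0,0,0],0],[[0,0,0],0],[[0,0,0],0]])

```text
time: 11.6
ee_pos: [0.5711, 0.2169, 0.1796]
eef_rot: [0.614, 0.79, 0.0, 0.0]
ft_force: [3.4, 1.6, 3.0]
width: 0.0137
grip_force: 30.0
```

```bash
python3 - <<'E'
from h import *
c,st=wrist(); save(c,'w4.png'); print(st['time'],st['ee_pos'],st['ft_force'],st['width'])
a=c['color'][60:260,80:480,::-1]; t=cam('scene')['color'][200:400,300:500,::-1]
o=np.zeros((600,800,3),np.uint8); o[:300,:600]=cv2.resize(a,(600,300)); o[300:,:300]=cv2.resize(t,(300,300),interpolation=3)
t=cam('top')['color'][160:330,170:310,::-1];o[300:,350:597]=cv2.resize(t,(247,300),interpolation=3)
cv2.imwrite('pics/w4c.png',o)
E
```

```text
11.6 [0.57105165 0.2169265  0.17963162] [3.41592676 1.58250642 3.00292868] 0.013695639842832669
```

View pics/w4c.png

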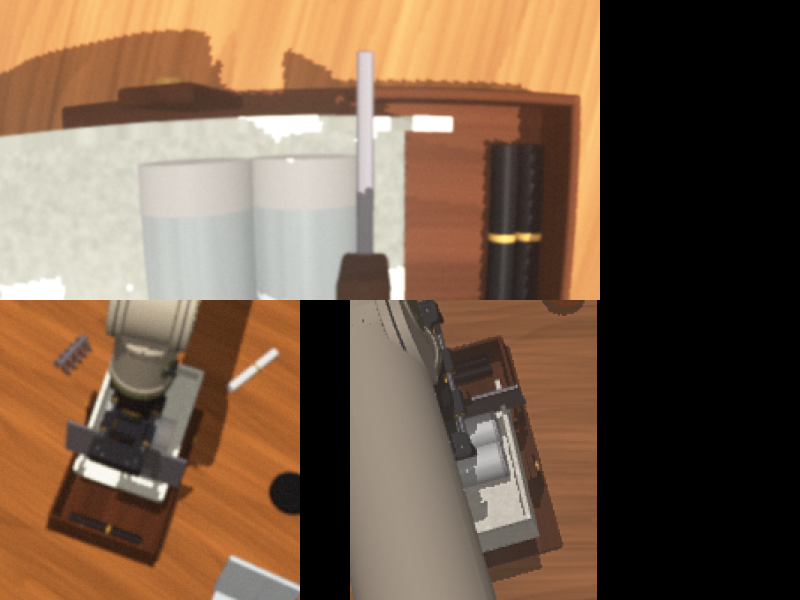

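Both black tubes lie in the trough and the two tins rest against the card. Now I ease the card up.

Call:
drive_tool(series=[[[0,0,0.2],0],[[0,0,0.3],0],[[0,0,0.3],0],[[0,0,0.3],0],[[-0.05,-0.01,0.3],0],[[-0.05,-0.01,0.3],0],[[-0.05,-0.01,0.3],0],[[-0.05,-0.01,0.3],0],[[-0.05,-0.01,0.3],0],[[-0.05,-0.01,0.2],0]])

```text
time: 13.0
ee_pos: [0.5678, 0.2164, 0.2077]
eef_rot: [0.614, 0.79, -0.0, -0.0]
ft_force: [-0.2, 0.3, 1.3]
width: 0.0135
grip_force: 30.0
```

Call:
drive_tool(series=[[[-0.05,-0.01,0.2],0],[[-0.05,-0.01,0.2],0],[[0,0,0.15],0],[[0,0,0.1],0],[[0,0,0],0],[[0,0,0],0],[[0,0,0],0],[[0,0,0],0],[[0,0,0],0],[[0,0,0],0]])

```text
time: 14.25
ee_pos: [0.5671, 0.2162, 0.2142]
eef_rot: [0.614, 0.79, 0.0, 0.0]
ft_force: [-2.1, 0.4, 2.6]
width: 0.0137
grip_force: 30.0
```

Call:
drive_tool(series=[[[0,0,0.1],0],[[0,0,0.1],0],[[0,0,0.1],0],[[0,0,0.1],0],[[0,0,0],0],[[0,0,0],0],[[0,0,0],0],[[0,0,0],0],[[0,0,0],0],[[0,0,0],0]])

```text
time: 15.5
ee_pos: [0.567, 0.2162, 0.2181]
eef_rot: [0.614, 0.79, 0.0, 0.0]
ft_force: [0.1, 0.1, -0.9]
width: 0.014
grip_force: 29.9
```

```bash
python3 - <<'E'
from h import *
c,st=wrist(); print(st['time'],st['ee_pos'],st['ft_force'],st['width'])
a=c['color'][60:260,80:480,::-1]
cv2.imwrite('pics/w5c.png',cv2.resize(a,(600,300)))
E
```

```text
15.5 [0.56701744 0.21617408 0.2180755 ] [ 0.13999972  0.06876774 -0.86292595] 0.01399137493485691
```

View pics/w5c.png

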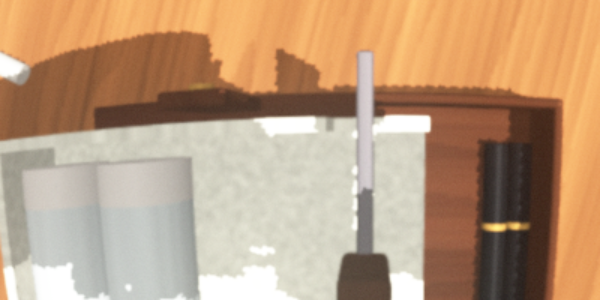

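The tins are back at the rear and the force is gone. Next I return the card.

Call:
drive_tool(series=[[[0,0,0.4],0],[[0,0,0.8],0],[[0,0,1],0],[[0,0,1],0],[[0,0,1],0],[[0,0,0.8],0],[[0,0,0.4],0],[[-0.1,-1,0],0],[[-0.25,-2,0],0],[[-0.4,-3,0],-0.2]])

```text
time: 16.8
ee_pos: [0.5591, 0.1545, 0.2716]
eef_rot: [0.615, 0.789, -0.0, -0.0]
ft_force: [0.7, -0.0, -1.0]
width: 0.0137
grip_force: 29.9
```

Call:
drive_tool(series=[[[-0.5,-4,0],-0.3],[[-0.6,-4.5,0],-0.3],[[-0.6,-4.5,0],-0.3],[[-0.6,-4.5,0],-0.3],[[-0.6,-4.5,0],-0.3],[[-0.6,-4.5,0],-0.3],[[-0.6,-4.4,0],-0.3],[[-0.5,-4,0],-0.3],[[-0.4,-2.5,0],0],[[-0.1,-1,0],0]])

```text
time: 18.05
ee_pos: [0.5069, -0.2305, 0.272]
eef_rot: [0.633, 0.774, -0.0, -0.0]
ft_force: [0.3, 0.2, -1.9]
width: 0.0141
grip_force: 29.9
```

```bash
python3 - <<'E'
from h import *
c,st=wrist(); print(st['time'],st['ee_pos'],yawy(st),st['ft_force'])
print(100*(np.array([.5085,-.2275,.1056])-st['ee_pos']))
E
```

```text
18.05 [ 0.50687522 -0.23045402  0.27198205] 11.492548719287829 [ 0.28500995  0.17084978 -1.90168826]
[  0.16247794   0.29540193 -16.6382049 ]
```

Flare top is at 60 mm, so I descend to a TCP height of about 0.108 and then settle gently.

Call:
drive_tool(series=[[[0.16,0.3,0],0.2],[[0,0,-1],0],[[0,0,-2],0],[[0,0,-2],0],[[0,0,-2],0],[[0,0,-2],0],[[0,0,-1.5],0],[[0,0,-1],0],[[0,0,-0.5],0],[[0,0,0],0]])

```text
time: 19.35
ee_pos: [0.5102, -0.2248, 0.1521]
eef_rot: [0.63, 0.777, 0.0, 0.0]
ft_force: [0.2, -0.0, -0.9]
width: 0.014
grip_force: 29.9
```

Call:
drive_tool(series=[[[0,0,-0.5],0],[[0,0,-0.6],0],[[0,0,-0.6],0],[[0,0,-0.6],0],[[0,0,-0.6],0],[[0,0,-0.6],0],[[0,0,-0.6],0],[[0,0,-0.3],0],[[0,0,0],0],[[0,0,0],0]])

```text
time: 20.6
ee_pos: [0.5103, -0.2249, 0.1083]
eef_rot: [0.63, 0.777, 0.0, 0.0]
ft_force: [0.0, 1.0, -0.6]
width: 0.0138
grip_force: 29.9
```

Call:
drive_tool(series=[[[-0.15,-0.1,0],0],[[0,0,-0.1],0],[[0,0,-0.1],0],[[0,0,-0.1],0],[[0,0,0],0],[[0,0,0],0],[[0,0,0],0],[[0,0,0],0],[[0,0,0],0],[[0,0,0],0]])

```text
time: 21.85
ee_pos: [0.5089, -0.2257, 0.1056]
eef_rot: [0.63, 0.777, 0.0, 0.0]
ft_force: [-2.1, 1.6, 5.4]
width: 0.0138
grip_force: 30.0
```

Call:
drive_tool(series=[[[0,0,0],0],[[0,0,0],0],[[0,0,0],0],[[0,0,0],0],[[0,0,0],0],[[0,0,0],0],[[0,0,0],0],[[0,0,0],0],[[0,0,0],0],[[0,0,0],0]], hand=0)

```text
time: 23.1
ee_pos: [0.5086, -0.2259, 0.1051]
eef_rot: [0.63, 0.777, 0.0, 0.0]
ft_force: [0.0, 0.2, 0.0]
width: 0.0869
grip_force: 0.0
```

Call:
drive_tool(series=[[[0,0,0.5],0],[[0,0,1],0],[[0,0,2],0],[[0,0,2.5],0],[[0,0,2.5],0],[[0,0,2.5],0],[[0,0,2],0],[[0,0,1.5],0],[[0,0,0],0],[[0,0,0],0]])

```text
time: 24.35
ee_pos: [0.5084, -0.2257, 0.2494]
eef_rot: [0.63, 0.777, -0.0, -0.0]
ft_force: [0.6, 1.3, -0.6]
width: 0.087
grip_force: 0.0
```

```bash
python3 - <<'E'
from h import *
c,st=wrist(); print(st['time'],st['ee_pos'],st['ft_force'])
t=cam('top')['color'][130:330,100:500,::-1]; s=cam('scene')['color'][130:430,180:500,::-1]
o=np.zeros((600,800,3),np.uint8); o[:300,:400]=cv2.resize(c['color'][:,:,::-1],(400,300)); o[300:,:600]=cv2.resize(t,(600,300)); o[:300,400:720]=s
cv2.imwrite('pics/end.png',o)
E
```

```text
24.35 [ 0.50835127 -0.22566003  0.24939554] [ 0.58065198  1.28988869 -0.56840864]
```

View pics/end.png

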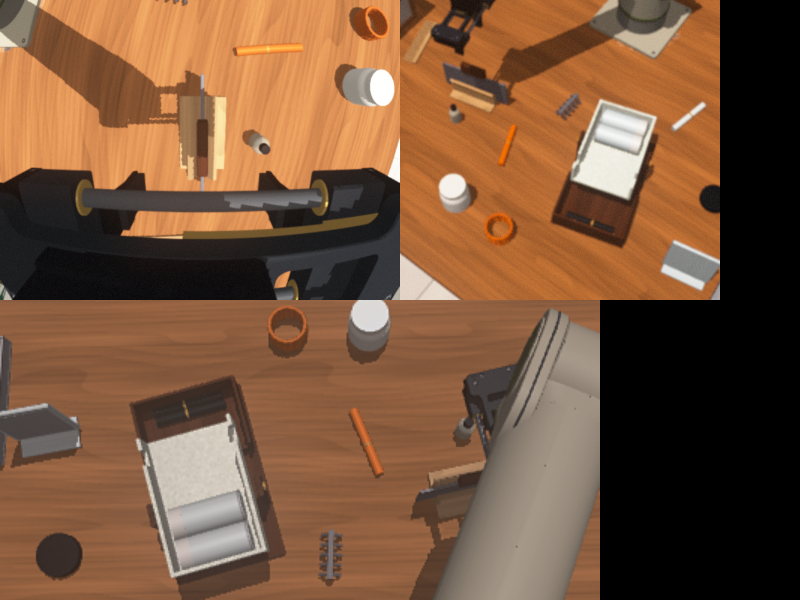

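The card stands in the rack, the tubes are in the trough, the tins are at the back of the tray and the tray is at rest.

```bash
python3 -c "
from bench import r
print(r.close_job())"
```

```text
the job is handed in; nothing more can be done
None
```

The job is handed in (no verdict was returned): in the last pictures both kajal tubes are in the trough, both tins are at the back of the resting tray, the released card stands in its rack, and nothing else on the table looks moved.

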